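# Set the dish shaker to speed two

## Task

Set the small dish shaker to its second speed: turn its tall black selector knob until the white pointer stands at the mark of two bars (clicked home there), then let go. Leave the low round timer knob next to it as it is set, and leave the petri dish on the shaker's platform.

Things in the scene. Friction and masses are not known exactly. Their poses are not given: they have to be found in the camera images.
- shaker: Dish shaker fixed to the desk: white box 190 (x) x 165 (y) x 55 mm high. Origin: centre of its underside; x from its front (grey control panel, top at z 55 mm) to its back (aluminium platform, rim 69 mm high, with a petri dish), y to its left. Selector axis at x -60, y -33 mm (right); timer knob axis at x -60, y +45 mm (left).
- selector (a joint): Selector angle, rad, growing clockwise seen from above. Click positions, marked behind the knob from left to right: ring (off) 0, one bar 0.65, two bars 1.30, three bars 1.95; stops -0.08 and 2.03. Starts at or between ring and one bar. Let go within 0.25 rad of a click position it springs there; turning resists with up to 0.04 N m. At 0.975 it points along the shaker's +x.
- selector_grip (a point): Point on the selector's vertical axis, 26 mm above the panel, at gripping height; turns with the knob: x where the pointer points, z up. The knob: black skirt disc 40 mm across, 6 mm high, and on it an upright bar 38 mm long (x), 14 mm thick (y), up to 40 mm above the panel (14 mm above this point). A white line on the bar's top marks the pointer end (+x).
- two_bar_mark (a point): The wanted mark: two parallel short dark bars (each 11 x 3.6 mm) printed on the panel, 33 mm from the selector's axis; this point is the middle between them.
- timer_pointer (a point): Tip of the white line on the timer knob, a plain low round black knob of 30 mm diameter and 11 mm high, 78 mm left of the selector, within a ring of fine ticks; the point is 13 mm from that knob's axis, on its top. It turns easily and is to be left as it is.
- dish_centre (a point): Centre of the clear round petri dish (58 mm diameter, 14 mm high, loose) on the platform behind the knobs, its top 78 mm above the desk.
There are look-alikes about, which are no part of the job. What is meant by the part that bears dish_centre is not green, and is the larger of those in its own colour.

How it is judged:
By the outcome, as a careful person would: the job done as asked, in the order asked, and still so for the second after the job is handed in, with the robot touching nothing.
It also fails if it takes over 32 s, if anything falls off the work surface, if the arm or the gripper's body presses on something with over 40 N, if the wrist force passes 120 N, or if a joint passes its speed limit or range.

## Robot

A 6-joint arm with a two-finger parallel gripper is mounted at the origin on a cart in front of the work surface, level with it; the furniture and walls round the work are solid. World frame = base frame: x ahead of the robot, y to its left, z up, the work surface at z = 0. Lengths are in mm, angles in rad, forces in N, time in s.
With the tool pointing down it reaches from about 350 to 775 mm from the base axis. Payload 7.3 kg.
Tool frame: the origin (TCP) lies between the finger pads; the fingertips stand 14 mm ahead of it and the grasp point (between the pads) lies 5 mm behind it; z points along the fingers, y is the line along which they close (so a half turn about z gives the same grasp; the last joint's range is limited). The gripper opens to 92 mm and grips with 3 to 60 N. Pads are 19 mm wide; open, the fingers measure 130 mm over their backs; the gripper's body (75 mm by 190 mm) begins 47 mm behind the grasp point.
Start: joints at [1.145, 0.342, 1.524, -0, 1.275, -0.146], TCP at [144.97, 504.606, 240.741] pointing down, gripper open.
Joint ranges: [-2.53, 2.53], [-0.77, 2.02], [0.04, 2.7], [-1, 4.14], [0.28, 2.66], [-3.11, 3.11]. Speed limits (rad/s): [2.57, 2.57, 3.14, 3.14, 3.14, 3.14].

## Interface

Orientations are given as [roll, pitch, yaw] about the fixed x, y, z axes, in that order (R = Rz(yaw) Ry(pitch) Rx(roll)).
In Python, from plant import get_obs, cams, close_job gives the robot as it stands. The module is installed in compiled form; this text tells all that it offers.
- The arm moves only by the shell command python3 -m creep 'ROWS'. ROWS is JSON, a list of rows, each an object of numbers: "hand": the opening, from 0 (shut) to 1 (fully open); "tx", "ty", "tz": the shift along the tool's x, y, z in m; "spin": the turn about the tool's z in degrees. In form: [{"hand": .., "tx": .., "ty": .., "tz": .., "spin": ..}, ...]. A call has 1 to 5 rows; each row shifts and turns the commanded pose from where the row before left it, along the tool's axes as they then stand; what a row does not reach is not made up. A row lasts 1/8 s, in which the tool goes at most 62.5 mm and 10.7 degrees, less where a joint would pass 70% of its speed; a pose out of reach is approached as far as the arm can. A call is refused whole if a number of a shift passes 0.0625 or a number of a turn 10.7, either way. A call with a gripper value outside its range is refused whole. The fingers move at their own pace and stop on an object; the grip force is fixed at half the most. Time passes only in rows, so rows that do not move let the fingers close. It gives the time, the measured TCP pose, the force, the opening and the grip force at its end, in the units of the state.
- get_obs(): the state, without advancing time (a new reading comes with each control period).
- cams.capture(name): name is "scene" or "top" or "wrist"; returns a dict with "color" (480x640x3 uint8, red, green, blue), "K" (3x3 intrinsics, pixels), "R" (3x3) and "t" (3): a world point X has camera coordinates R X + t. Camera axes: x right, y down, z forward; pixel columns grow to the right and rows downward; lengths in mm; the calibration is good to about 2 mm. A picture is of the moment at which its call begins. There is no depth.
- close_job(): hands the job in; it is judged then, once.
The state is a dict: "time": time; "joint_positions": joint angles; "dq": joint speeds; "tau": joint torques, N m; "tool_pos": TCP position; "tcp_rot": TCP orientation; "contact_force": force on the tool from outside, world axes, zero at the start; "moment": the same for the moment, N m; "grip_width": finger opening in mm; "finger_force": force on a finger pad.
Only numpy, scipy, OpenCV 4.12 (cv2) and the standard library are available. Lean on these libraries where they do the work, as an engineer would, in place of code of your own. Each camera call takes 0.05 s, during which the arm holds its last target. There are 200 camera calls.

## Working session

There is one attempt and no reset: what is moved stays moved. The work goes in short steps, Python scripts to look and compute and a shell command to move; the robot and the scene stay as the last step left them, time stands still between calls to the robot, and variables do not carry over. Pictures are saved under pics/ and viewed, at most 10 in all, crops included, and the job is handed in when it is done.

```bash
mkdir -p pics; cat > h.py <<'E'
import numpy as np,cv2
from plant import get_obs,cams
def cap(n,f=None):
    c=cams.capture(n)
    if f: cv2.imwrite('pics/'+f,c['color'][...,::-1])
    return c
def ray(c,u,v,z):
    K,R,t=[np.array(c[k],float) for k in('K','R','t')]
    d=R.T@np.linalg.solve(K,[u,v,1.]);o=-R.T@t
    return o+d*(z-o[2])/d[2]
E
python3 - <<'E'
from h import *
import pickle
for n in('top','scene'):
    c=cap(n,n+'0.png');pickle.dump(c,open(n+'0.pkl','wb'));print(n,-c['R'].T@c['t'])
o=get_obs();print({k:np.round(o[k],3) for k in o})
E
```

```text
top [385.48053936 381.93447973 920.03246491]
scene [162.89306633  36.4301596  751.00181921]
{'time': np.float64(0.1), 'joint_positions': array([ 1.145,  0.343,  1.525, -0.   ,  1.275, -0.146]), 'dq': array([-0.002, -0.001, -0.002, -0.001, -0.002,  0.001]), 'tau': array([  0.   , -43.202, -24.469,   0.072,   0.053,  -0.   ]), 'tool_pos': array([144.82 , 504.264, 240.103]), 'tcp_rot': array([-3.14 , -0.   ,  2.862]), 'contact_force': array([-0.059, -0.358, -0.18 ]), 'moment': array([-0.016,  0.027, -0.011]), 'finger_force': np.float64(0.0), 'grip_width': np.float64(91.973)}
```

View pics/top0.png

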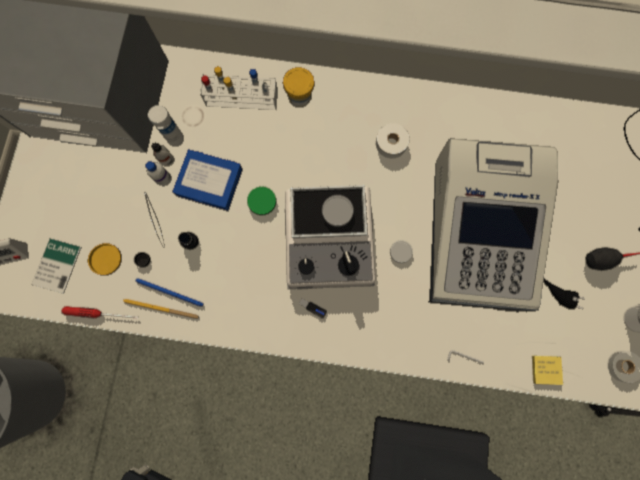

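View pics/scene0.png

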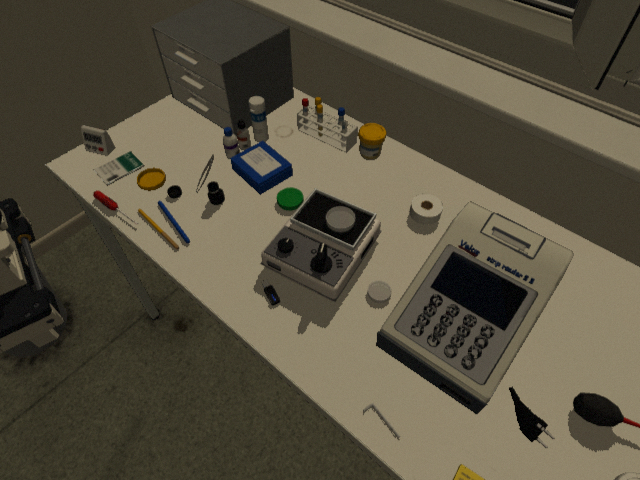

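The top view shows the shaker at about (330,237), with the selector at (348,265), timer knob at (306,267) and dish at (338,210). I'll zoom in and compute positions.

```bash
python3 - <<'E'
from h import *
import pickle
c=pickle.load(open('top0.pkl','rb'));s=pickle.load(open('scene0.pkl','rb'))
a=cv2.resize(c['color'][180:295,280:380],None,fx=4,fy=4,interpolation=cv2.INTER_CUBIC)
b=cv2.resize(s['color'][185:300,258:358],None,fx=4,fy=4,interpolation=cv2.INTER_CUBIC)
cv2.imwrite('pics/z.png',np.hstack([a,b])[...,::-1])
for u,v,z in[(348,265,80),(306,267,66),(338,210,78),(288,287,55),(374,283,55)]:print(u,v,ray(c,u,v,z).round(1))
E
```

```text
348 265 [521.1 356.4  80. ]
306 267 [508.6 431.4  66. ]
338 210 [620.5 388.4  78. ]
288 287 [468.8 459.1  55. ]
374 283 [499.  303.9  55. ]
```

View pics/z.png

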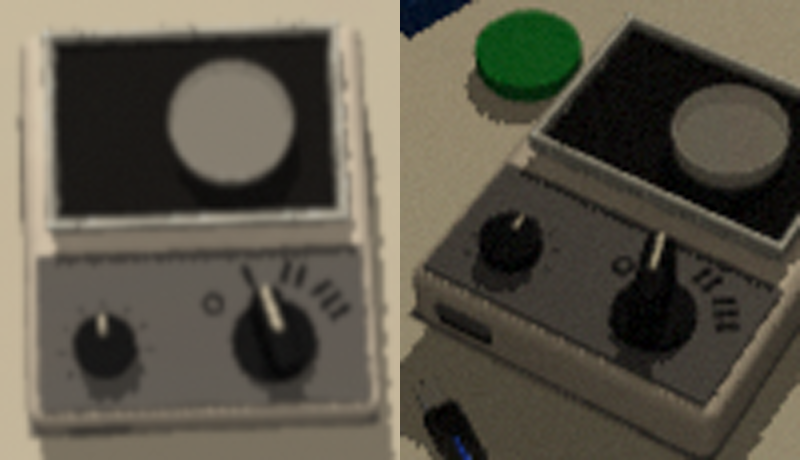

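```bash
cat >> h.py <<'E'
def plan(p,yaw):
    "tool shift (mm) to reach p, in current tool axes, and spin (deg) to bring tool x to the pointer line"
    from scipy.spatial.transform import Rotation as Ro
    o=get_obs();M=Ro.from_euler('xyz',o['tcp_rot']).as_matrix()
    y=np.arctan2(M[1,0],M[0,0]);d=np.degrees((yaw-y+np.pi/2)%np.pi-np.pi/2)
    print('tool',np.round(o['tool_pos'],1),'yaw',round(y,3),'shift',(M.T@(np.array(p)-o['tool_pos'])).round(1),'spin',round(-d,1))
E
python3 - <<'E'
from h import *
import pickle
c=pickle.load(open('top0.pkl','rb'));s=pickle.load(open('scene0.pkl','rb'))
a=lambda u,v,z:ray(c,280+u/4-.4,180+v/4-.4,z)
b=lambda u,v,z:ray(s,258+(u-400)/4-.4,185+v/4-.4,z)
for n,f,pts in[('top',a,[(275,342,61),(105,346,66),(265,286,95),(280,328,95),(340,313,0+55),(213,304,55),(293,274,55)]),('scene',b,[(652,312,61),(511,243,66),(660,235,95),(654,270,95),(726,313,55),(623,266,55),(707,280,55)])]:
    P=[f(*p) for p in pts];print(n,[p[:2].round(1) for p in P]);
    d=P[1]-P[0];print('yaw shaker',np.arctan2(-d[0],d[1]));d=P[2]-P[3];print('pointer',np.arctan2(d[1],d[0]))
    d=P[6]-P[0];print('mark',np.arctan2(d[1],d[0]),np.hypot(*d[:2]))
plan([521,356,200],0.5)
E
```

```text
top [array([524.1, 355.2]), array([510.2, 431.9]), array([542.9, 364. ]), array([525.1, 354.9]), array([542.9, 326.9]), array([538.6, 385.9]), array([558., 351.])]
yaw shaker 0.1793242493286906
pointer 0.47476036189655163
mark -0.12260770886128866 34.21025903041868
scene [array([523.6, 354.9]), array([507.7, 427.8]), array([539.8, 363.9]), array([523.4, 353.3]), array([548.5, 331.6]), array([537.7, 385.1]), array([557.1, 350.1])]
yaw shaker 0.2149838715274777
pointer 0.5768113840746205
mark -0.14011454862664655 33.824867266996925
tool [144.8 504.3 240.1] yaw 2.862 shift [-402.5  -38.6   40.1] spin -44.7
```

```bash
python3 -m creep '[{"hand":0.5,"tx":-0.058,"ty":-0.0056,"tz":0,"spin":0},{"hand":0.5,"tx":-0.058,"ty":-0.0056,"tz":0,"spin":0},{"hand":0.5,"tx":-0.058,"ty":-0.0056,"tz":0,"spin":0},{"hand":0.5,"tx":-0.058,"ty":-0.0056,"tz":0,"spin":0},{"hand":0.5,"tx":-0.058,"ty":-0.0056,"tz":0.01,"spin":0}]'
python3 -m creep '[{"hand":0.5,"tx":-0.058,"ty":-0.0056,"tz":0.01,"spin":0},{"hand":0.5,"tx":-0.057,"ty":-0.0056,"tz":0.01,"spin":0},{"hand":0.5,"tx":0,"ty":0,"tz":0.01,"spin":-10.6},{"hand":0.5,"tx":0,"ty":0,"tz":0,"spin":-10.6},{"hand":0.5,"tx":0,"ty":0,"tz":0,"spin":-10.6}]'
python3 -m creep '[{"hand":0.5,"tx":0,"ty":0,"tz":0,"spin":-10.6},{"hand":0.5,"tx":0,"ty":0,"tz":0,"spin":-2.3},{"hand":0.5,"tx":0,"ty":0,"tz":0,"spin":0}]'
python3 - <<'E'
from h import *
import pickle
plan([523.5,355,80],0.5)
c=cap('wrist','w1.png');pickle.dump(c,open('w1.pkl','wb'));print(-c['R'].T@c['t'])
E
```

```text
time: 0.72
tool_pos: [417.8, 396.8, 231.0]
tcp_rot: [3.141, 0.001, 2.862]
contact_force: [1.0, -0.2, -0.6]
grip_width: 47.6
finger_force: 0.0
time: 1.35
tool_pos: [523.3, 354.7, 199.8]
tcp_rot: [-3.141, -0.002, -2.861]
contact_force: [0.3, -0.6, -0.8]
grip_width: 45.8
finger_force: 0.0
time: 1.72
tool_pos: [523.2, 355.0, 200.2]
tcp_rot: [3.141, -0.001, -2.642]
contact_force: [-0.2, -0.0, 0.1]
grip_width: 46.1
finger_force: 0.0
tool [523.2 355.  200.2] yaw -2.642 shift [ -0.4  -0.2 120.2] spin -0.0
[454.71826808 315.91686545 344.58038557]
```

View pics/w1.png

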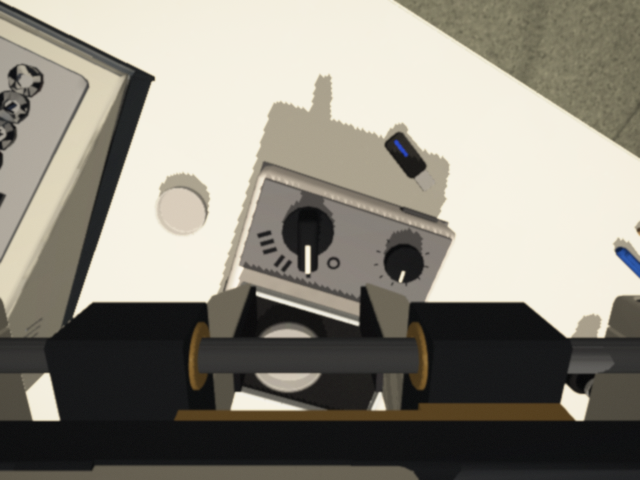

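The wrist view shows the selector at (307,231), its white line from (308,247) to (308,272), the two bars at (283,263) and the timer at (404,264). I'll refine from these.

```bash
python3 - <<'E'
from h import *
import pickle
c=pickle.load(open('w1.pkl','rb'))
im=c['color'];g=im.min(2)
w=((g>170)*255).astype(np.uint8);w[:240]=0;w[280:]=0;w[:,:298]=0;w[:,318:]=0
ys,xs=np.nonzero(w);l=cv2.fitLine(np.c_[xs,ys].astype(np.float32),2,0,.01,.01).ravel();print(l,ys.min(),ys.max(),xs.min(),xs.max())
f=lambda v:ray(c,l[2]+l[0]/l[1]*(v-l[3]),v,95)
A,B=f(ys.min()),f(ys.max()+1);print(A,B,np.linalg.norm(A-B));d=B-A;print('pointer',np.arctan2(d[1],d[0]))
b=((im.max(2)<45)*255).astype(np.uint8);b[:200]=0;b[280:]=0;b[:,:275]=0;b[:,430:]=0
for k in cv2.findContours(b,0,2)[0]:
    if cv2.contourArea(k)>150:
        (x,y),r=cv2.minEnclosingCircle(k);print(x,y,r,ray(c,x,y,61),cv2.boundingRect(k))
print('mark',ray(c,283,263,55),'tpt',ray(c,402,278,66))
E
```

```text
[ 4.4028182e-03 -9.9999028e-01  3.0745044e+02  2.5961261e+02] 246 273 305 309
[524.6933553  353.71246636  95.        ] [542.48227233 363.31164804  95.        ] 20.21360576232724
pointer 0.4948357980642162
403.0903625488281 262.5722961425781 19.588590621948242 [510.60109273 430.29388274  61.        ] (384, 244, 39, 36)
307.5 238.5 31.976652145385742 [528.97649984 355.99113133  61.        ] (283, 207, 50, 64)
mark [557.59064121 349.5000958   55.        ] tpt [520.68133158 434.37199084  66.        ]
```

```bash
python3 -m creep '[{"hand":0.5,"tx":0,"ty":-0.001,"tz":0.05,"spin":0},{"hand":0.5,"tx":0,"ty":0,"tz":0.04,"spin":0},{"hand":0.5,"tx":0,"ty":0,"tz":0.022,"spin":0},{"hand":0.5,"tx":0,"ty":0,"tz":0.01,"spin":0},{"hand":0.5,"tx":0,"ty":0,"tz":0,"spin":0}]'
python3 -m creep '[{"hand":0,"tx":0,"ty":0,"tz":0,"spin":0},{"hand":0,"tx":0,"ty":0,"tz":0,"spin":0},{"hand":0,"tx":0,"ty":0,"tz":0,"spin":0},{"hand":0,"tx":0,"ty":0,"tz":0,"spin":0}]'
```

```text
time: 2.4
tool_pos: [523.8, 354.2, 78.5]
tcp_rot: [3.141, -0.001, -2.642]
contact_force: [-0.1, -0.2, 0.4]
grip_width: 46.0
finger_force: 0.0
time: 2.9
tool_pos: [523.7, 354.9, 79.2]
tcp_rot: [3.14, 0.001, -2.641]
contact_force: [-1.5, 2.7, 1.7]
grip_width: 13.7
finger_force: 30.0
```

```bash
python3 -m creep '[{"hand":0,"tx":0,"ty":0,"tz":0,"spin":8},{"hand":0,"tx":0,"ty":0,"tz":0,"spin":10},{"hand":0,"tx":0,"ty":0,"tz":0,"spin":10},{"hand":0,"tx":0,"ty":0,"tz":0,"spin":8.5},{"hand":0,"tx":0,"ty":0,"tz":0,"spin":0}]'
python3 -m creep '[{"hand":0,"tx":0,"ty":0,"tz":0,"spin":0},{"hand":0,"tx":0,"ty":0,"tz":0,"spin":0}]'
python3 -c "
from h import *
print(get_obs()['moment'])"
```

```text
time: 3.52
tool_pos: [523.5, 355.6, 79.2]
tcp_rot: [3.139, -0.0, 3.003]
contact_force: [-2.2, 5.5, 1.5]
grip_width: 13.9
finger_force: 30.0
time: 3.78
tool_pos: [523.5, 355.6, 79.3]
tcp_rot: [3.139, 0.0, 3.005]
contact_force: [-2.5, 4.3, 1.1]
grip_width: 14.0
finger_force: 30.0
[ 0.78482431  0.36357681 -0.03821441]
```

```bash
python3 -m creep '[{"hand":0.4,"tx":0,"ty":0,"tz":0,"spin":0},{"hand":0.4,"tx":0,"ty":0,"tz":0,"spin":0},{"hand":0.4,"tx":0,"ty":0,"tz":0,"spin":0},{"hand":0.4,"tx":0,"ty":0,"tz":-0.02,"spin":0},{"hand":0.4,"tx":0,"ty":0,"tz":-0.05,"spin":0}]'
python3 -m creep '[{"hand":0.4,"tx":0,"ty":0,"tz":-0.05,"spin":0},{"hand":0.4,"tx":0,"ty":0,"tz":0,"spin":0}]'
python3 - <<'E'
from h import *
c=cap('wrist');d=cap('top')
a=cv2.resize(c['color'][150:350,220:460],None,fx=2,fy=2,interpolation=cv2.INTER_CUBIC)
b=cv2.resize(cap('scene')['color'][185:285,258:358],None,fx=3,fy=4,interpolation=cv2.INTER_CUBIC)
cv2.imwrite('pics/w2.png',np.hstack([a,b])[...,::-1])
E
```

```text
time: 4.4
tool_pos: [522.6, 353.2, 146.9]
tcp_rot: [-3.138, -0.005, 3.005]
contact_force: [-1.2, -0.0, 0.7]
grip_width: 36.8
finger_force: 0.0
time: 4.65
tool_pos: [525.9, 355.1, 203.7]
tcp_rot: [3.136, 0.008, 3.005]
contact_force: [-0.2, -0.9, -0.9]
grip_width: 36.5
finger_force: 0.0
```

View pics/w2.png

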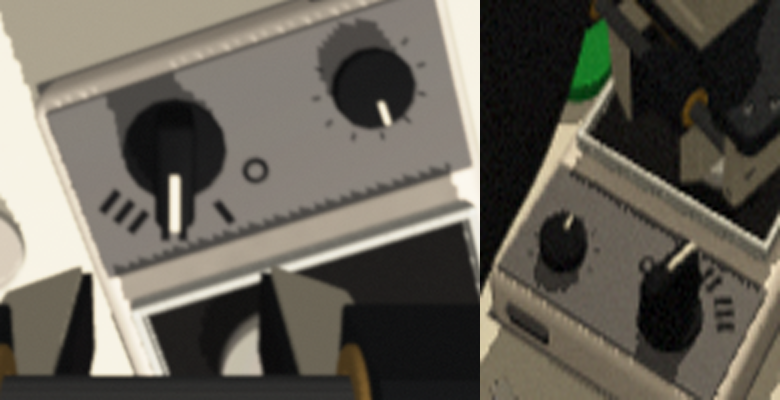

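The knob's white line at crop (174,205) now lies over the two bars, which show on either side of the bar's tip. The one bar (224,212) and three bars (124,212) stand clear to either side. The timer is as it was, and the gripper is clear.

```bash
python3 -m creep '[{"hand":0.4,"tx":0,"ty":0,"tz":0,"spin":0},{"hand":0.4,"tx":0,"ty":0,"tz":0,"spin":0}]'; python3 -c "
from plant import close_job
print(close_job())"
```

```text
time: 5.05
tool_pos: [523.5, 354.0, 197.5]
tcp_rot: [-3.14, -0.002, 3.005]
contact_force: [-0.1, -0.2, 0.0]
grip_width: 36.5
finger_force: 0.0
the job is handed in; nothing more can be done
None
```

The selector points at the two-bar mark and has been let go; the timer knob and dish were not touched, and the job was handed in at about 5 s (the hand-in returned no verdict).

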